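# Can the spare xenon lamp and lift the outer lid for its card

## Robot

A 6-joint arm with a two-finger parallel gripper is mounted at the origin on the work surface. World frame = base frame: x ahead of the robot, y to its left, z up, the work surface at z = 0. Lengths are in m, angles in rad, forces in N, time in s.
With the tool pointing down it reaches from about 0.25 to 0.725 m from the base axis. Payload 4 kg.
Tool frame: the origin (TCP) lies where the fingers leave the gripper's body, on its centre line; the fingertips stand 73 mm ahead of it and the grasp point (between the pads) lies 54 mm ahead of it (bot.tips_ahead is the z of the fingertips in the tool frame, in m); z points along the fingers, y is the direction in which the jaws open and shut (so a half turn about z gives the same grasp; the last joint's range is limited). The gripper opens to 85 mm and grips with 20 to 120 N. Pads are 22 mm wide; open, the fingers measure 114 mm over their backs; the gripper's body (76 mm by 85 mm) begins 54 mm behind the grasp point. The pads swing forward as they close: fully open they stand 13 mm farther back than shut.
Start: joints at [-1.13, 0.241, 0.005, 1.335, 0, 1.571], TCP at [0.213, -0.452, 0.304] pointing down, gripper open.
Joint ranges: [-2.72, 2.72], [-1.05, 1.87], [-1.09, 1.28], [-1.99, 2.15], [-1.42, 1.44], [-3.14, 3.14]. Speed limits (rad/s): [2.79, 2.79, 3.14, 3.14, 3.14, 3.14].

## Interface

Orientations are given as a unit quaternion [x, y, z, w].
In Python, from workcell import readout, camera, get_calibration, order, bot gives the robot as it stands.
- The arm moves only by the tool send_rows, never from a script. Its argument "moves" is a list of rows, each a list of 3 entries, a list of its own where there are three numbers: the shift along the tool's x, y, z in mm, then the turn, a rotation vector about the tool's x, y, z in rad, then the finger opening in mm, from 0 to 85.4. In form: [[[dx, dy, dz], [ax, ay, az], grip], ...]. A call has 1 to 12 rows; each row is the pose to reach, as a shift and turn from the pose measured when the call began, along the tool's axes at that moment; what a row does not reach only later rows make up. A row lasts 1/12 s, in which the tool goes at most 41.7 mm and 7.16 degrees, less where a joint would pass 70% of its speed; a pose out of reach is approached as far as the arm can. A call with a gripper value outside its range is refused whole. The fingers move at their own pace and stop on an object; the grip force is fixed at half the most. Time passes only in rows, so rows that repeat a pose let the fingers close. It gives the time, the measured TCP pose, the force and the opening at its end, in the units of the state.
- readout.get_obs(): the state, without advancing time (a new reading comes with each control period).
- camera(name): name is "scene" or "side" or "wrist"; returns the picture (400x640x3 uint8, red, green, blue); there is no depth.
- get_calibration(name): a dict with "fx", "fy", "cx", "cy" (pixels), "R" (3x3) and "t" (3): a world point X has camera coordinates R X + t. Camera axes: x right, y down, z forward; pixel columns grow to the right and rows downward; lengths in m; the calibration is good to about 2 mm. The wrist camera is an equidistant fisheye: a pixel r from the principal point sees the ray r / f radians off the axis. A picture is of the moment at which its call begins: read the wrist's pose just before it. get_calibration takes no time and is no camera call; for the wrist camera it gives the pose at the moment of the call.
- order.job_done(): hands the job in, once; it reports no verdict.
The state is a dict: "clock": time; "joint_pos": joint angles; "joint_vel": joint speeds; "tau": joint torques, N m; "eef_pos": TCP position; "tool_rot": TCP orientation; "ft_force": force on the tool from outside, world axes, zero at the start; "ft_torque": the same for the moment, N m; "grip_width": finger opening in m.
Only numpy, scipy, OpenCV 4.12 (cv2) and the standard library are available. Lean on these libraries where they do the work, as an engineer would, in place of code of your own. Each camera call takes 0.05 s, during which the arm holds its last target. There are 200 camera calls.

## Task

Put the spare xenon lamp away: take it by its metal cap from the cup on the hand-cranked lift and stand it gently upright in the cup inside the tin can, with nothing touching the quartz. Then carry the nested lid set over by the inner lid's black knob, both lids together, lower it gently onto the can until the inner lid is fully home, let go of the knob, and lift the outer lid alone by its brass neck, leaving the inner lid closed and undisturbed. Finish while still holding the outer lid level above the can with its rim clear above the black knob, so that I can lay the lamp's card on the inner lid; leave everything else on the bench where it is.

Things in the scene. Friction and masses are not known exactly. Their poses are not given: they have to be found in the camera images.
- lamp: Short-arc xenon lamp, round, 120 mm long, 0.14 kg, upright in the lift's cup; origin at the centre of its lower end, z along it to the upper end. Lower metal cap 18 mm diameter from 0 to 24 mm, quartz 24 to 86 mm, upper metal cap 18 mm diameter from 86 to 120 mm (grasp here, from above).
- lamp_quartz: Clear quartz middle of the lamp, fixed to it (same origin and axes as the lamp): stems 11 mm diameter, bulb up to 28 mm diameter at 54 mm; must not be touched.
- lamp_lift: Fixed hand-cranked screw lift (grey base 110 x 100 mm, about 120 mm tall, crank on its +x side); origin at the centre of the base's underside. Its cup stands on the z axis: floor at z = 95 mm, bore 25 mm, 24 mm deep, flared mouth.
- crank_grip (a point): Middle of the walnut grip on the lift's crank (30 mm crank arm); not to be turned.
- can: Tin can fixed to the bench, open at the top; origin at the centre of its underside, z up. Outside diameter 134 mm, inside 130 mm, rim at z = 140 mm. In the middle of its floor stands a brass cup for the lamp: floor at z = 4 mm, bore 25 mm widening to 31 mm at the mouth, 24 mm deep; a lamp standing in it ends 16 mm below the rim.
- can_cup (a point): Centre of the floor of the cup inside the can, where the lamp's lower end belongs (4 mm above the can's origin).
- can_rim (a point): Centre of the can's mouth, at rim height (140 mm above the can's origin).
- inner_lid: Steel inner lid, 0.18 kg, under the outer lid, which it carries along when its knob is lifted; origin at the centre of its underside, z up. Spigot 123 mm diameter (0 to 10 mm, foot tapered to 110) goes into the can, flange 144 mm (10 to 13 mm) lies on the rim: home, the origin is 130 mm above the can's. On a 12 mm stem a black knob 18 mm diameter, 43 to 72 mm up: grasp from above.
- outer_lid: Green round cap, 0.22 kg, loose over the inner lid; origin at the centre of its lower edge, z up. Skirt 151 mm outside diameter from 0 to 15 mm, flat top to 17.5 mm, then brass neck (open tube 44 mm outside, 38 mm inside) up to 41.5 mm: grasp across it from above, the knob between the fingers. At first level with the inner lid's underside; carried by the knob, or on the can, 2 mm lower.
- lid_pad: Fixed square cork pad 170 x 170 x 4 mm on which the lid set stands at first; origin at the centre of its underside.
- screwdriver: Bystander: screwdriver with walnut handle, 170 mm long, lying flat.
- fuse_holder: Bystander: cream porcelain fuse holder, 72 x 34 x 30 mm.
- condenser_lens: Bystander: glass condenser lens lying in a brass ring, 82 mm diameter, 25 mm tall.
- spanner: Bystander: steel spanner, 150 mm long, lying flat.
- lamp_carton: Bystander: cardboard carton, 60 x 100 x 50 mm.
- cleaner_tin: Bystander: blue tin of cleaner, 48 mm diameter, 80 mm tall.
There are look-alikes about, which are no part of the job. What is shaped like the can but green or orange is not meant.

How it is judged:
On the way, in this order (a step that is already met when the one before it is completed fails the run):
1. the lamp stands upright in the cup inside the can, let go (z of lamp in the frame of can below 0.007 m and horizontal distance between lamp and can_cup below 0.005 m and angle between lamp's own z axis and vertical below 0.12 rad and contact force between the fingers and lamp below 0.1 N), for 0.2 s.
2. the lid set lies on the can: inner lid fully home, outer lid down on it, knob let go (z of inner_lid in the frame of can below 0.1325 m and horizontal distance between inner_lid and can_rim below 0.004 m and angle between inner_lid's own z axis and vertical below 0.03 rad and z of outer_lid in the frame of inner_lid below 0.003 m and contact force between the fingers and inner_lid below 0.1 N), for 0.2 s.
At the end, for the whole second after the job is handed in: The fingers hold the outer lid still, level (within 11 degrees), within 50 mm of the can's axis, its edge above the knob and touching nothing else; the inner lid, untouched, lies home on the can (2.5 mm in height, 4 mm off-centre); the lamp stands upright in its cup (5 mm) (z of lamp in the frame of can below 0.007 m and horizontal distance between lamp and can_cup below 0.005 m and angle between lamp's own z axis and vertical below 0.12 rad and z of inner_lid in the frame of can between 0.127 and 0.1325 m and horizontal distance between inner_lid and can_rim below 0.004 m and angle between inner_lid's own z axis and vertical below 0.03 rad and contact force between the fingers and inner_lid below 0.1 N and contact force between outer_lid and inner_lid below 0.05 N and z of outer_lid in the frame of inner_lid above 0.072 m and horizontal distance between outer_lid and can below 0.05 m and angle between outer_lid's own z axis and vertical below 0.2 rad and linear speed of outer_lid below 0.02 m/s and contact force between the fingers and outer_lid above 2 N); the arm keeps its last pose, push and grip.
It fails at once if something touches the lamp's quartz (contact force between lamp_quartz and anything else above 0.5 N).
It fails at once if the outer lid is parted from the inner lid while the inner lid is not lying fully home on the can (z of outer_lid in the frame of inner_lid above 0.01 m and not (z of inner_lid in the frame of can below 0.1325 m and horizontal distance between inner_lid and can_rim below 0.004 m and angle between inner_lid's own z axis and vertical below 0.03 rad)).
It fails at once if the lamp or the inner lid is dropped (falling free of the fingers at over 0.4 m/s, about 8 mm) ((linear speed of lamp above 0.4 m/s and contact force between the fingers and lamp below 0.05 N) or (linear speed of inner_lid above 0.4 m/s and contact force between the fingers and inner_lid below 0.05 N)).
It fails at once if the lamp or the lid set is rammed down on the can (over 100 N) (contact force between any of lamp, inner_lid and can above 100 N).
It fails at once if a bystander is shoved more than 15 mm, or the crank is turned (distance of any of screwdriver, fuse_holder, condenser_lens, spanner, lamp_carton, cleaner_tin, crank_grip from where it was at the start of the episode above 0.015 m).
It also fails if it takes over 67 s, if anything falls off the work surface, if the arm or the gripper's body presses on something with over 40 N, if the wrist force passes 120 N, or if a joint passes its speed limit or range.

## Working session

There is one attempt and no reset: what is moved stays moved. The work goes in short steps, Python scripts to look and compute and a tool call to move; the robot and the scene stay as the last step left them, time stands still between calls to the robot, and variables do not carry over. Pictures are saved under pics/ and viewed, about 8 in all and at most 12, crops included, and the job is handed in when it is done.

Besides the shell and the picture viewer there is one more tool, called after "Call:" by a JSON object that holds its "api" and its "payload", one argument or row to a line. send_rows: Moves the arm, as the interface text tells. Its arguments: {"type":"object","properties":{"moves":{"type":"array","items":{"type":"array"}}},"required":["moves"]}

```bash
ls; mkdir -p pics
python3 - <<'E'
from workcell import readout, camera, get_calibration, order, bot
import cv2, json
o=readout.get_obs(); print({k:o[k] for k in('clock','eef_pos','tool_rot','grip_width','ft_force')}, bot.tips_ahead)
for n in("scene","side"):
    im=camera(n); cv2.imwrite(f'pics/{n}0.png',im[:,:,::-1])
    print(n,get_calibration(n))
im=camera("wrist"); cv2.imwrite('pics/wrist0.png',im[:,:,::-1]); print(get_calibration("wrist"))
E
```

```text
pics
{'clock': 0.0, 'eef_pos': array([ 0.21312295, -0.45175765,  0.30301982]), 'tool_rot': array([ 9.75810226e-01,  2.18616786e-01, -2.23843622e-04, -1.02641689e-03]), 'grip_width': 0.08548438077357334, 'ft_force': array([ 0.21636282, -0.35453532, -0.33134375])} 0.0726
scene {'fx': 396.8520147989449, 'fy': 396.8520147989449, 'cx': 320.66502898541006, 'cy': 209.17695792910874, 'R': array([[ 0.51825273,  0.85521443,  0.00473097],
       [ 0.72190954, -0.43449175, -0.53857547],
       [-0.45854195,  0.28253354, -0.84256399]]), 't': array([-0.19856249, -0.35242942,  1.68236749])}
side {'fx': 520.4172831761457, 'fy': 520.4172831761457, 'cx': 318.3784963732301, 'cy': 201.4855332953854, 'R': array([[-0.99304858, -0.11759099,  0.00518354],
       [-0.07628955,  0.60947493, -0.78912624],
       [ 0.0896349 , -0.78403614, -0.61420918]]), 't': array([0.51446082, 0.18002993, 1.2970635 ])}
{'fx': 309.70691628693146, 'fy': 309.70691628693146, 'cx': 318.58854355567064, 'cy': 200.13892366401572, 'R': array([[ 0.42686801, -0.90431061, -0.00245355],
       [-0.86206602, -0.4077436 ,  0.3009773 ],
       [-0.27317738, -0.12636246, -0.95362815]]), 't': array([-0.49887521, -0.03913493,  0.37986369])}
```

View pics/scene0.png

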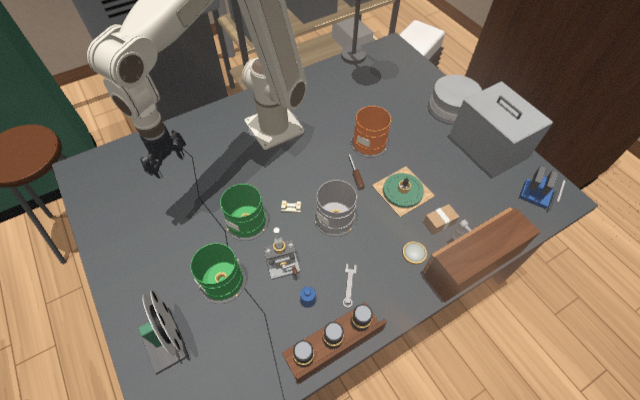

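View pics/side0.png

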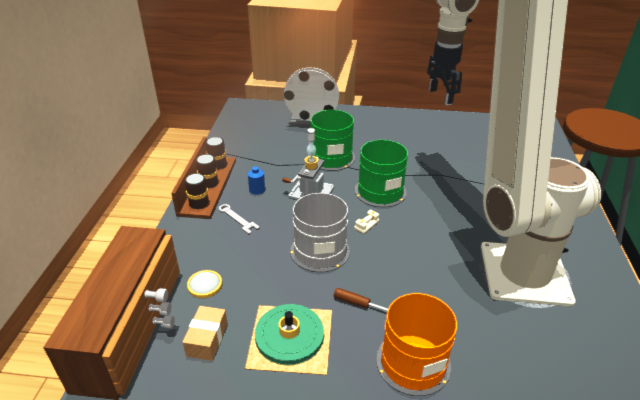

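The scene picture shows three cans of the right shape: green at (243,210) and (218,270), orange at (372,130), and plain tin at (337,207). The plain tin one is the one meant, because green and orange are excluded. It appears at (320,230) in the side view. The lamp is on the lift at (279,245), and the lid set is on its cork pad at (404,187). I'll enlarge these to confirm.

Run:
```python
import cv2, numpy as np
def crop(n,x,y,w,h,s):
    im=cv2.resize(cv2.imread(f'pics/{n}0.png')[y:y+h,x:x+w],None,fx=s,fy=s,interpolation=cv2.INTER_CUBIC)
    for g in range(-(-x//20)*20,x+w,20): cv2.putText(im,str(g),((g-x)*s,10),0,.35,(0,255,255)); cv2.line(im,((g-x)*s,0),((g-x)*s,im.shape[0]),(0,255,255) if 0 else (90,90,90),1)
    for g in range(-(-y//20)*20,y+h,20): cv2.putText(im,str(g),(0,(g-y)*s),0,.35,(0,255,255)); cv2.line(im,(0,(g-y)*s),(im.shape[1],(g-y)*s),(90,90,90),1)
    return im
cv2.imwrite('pics/c1.png',crop('scene',250,165,190,120,4))
a=crop('side',270,120,100,150,4); b=crop('side',240,290,100,90,4); b=cv2.copyMakeBorder(b,0,600-b.shape[0],0,0,0)
cv2.imwrite('pics/c2.png',np.hstack([a,b]))
```

```text
(no output)
```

View pics/c1.png

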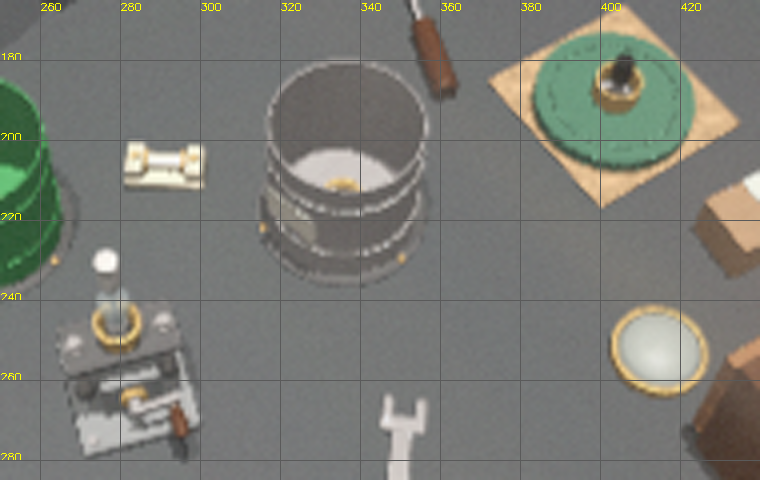

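View pics/c2.png

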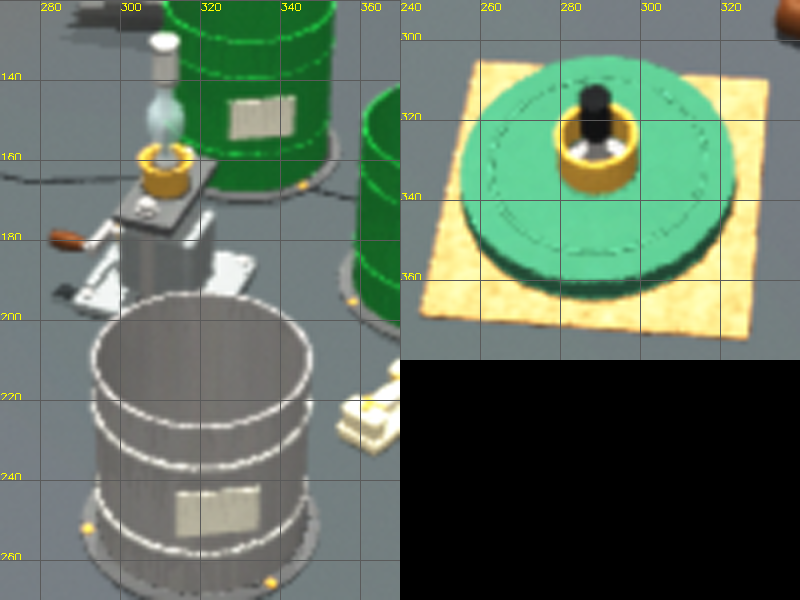

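The crops confirm the objects:
- **Can:** plain tin with the brass cup inside. Its rim spans scene x 316.5–356.5, and side (293–347.5, 193–227).
- **Lamp:** the top is at scene (276.3,230.5) and side (311,130).
- **Lid set:** the knob top is at scene (405.5,178) and side (288.5,312). The neck top is at scene (404.3,185) and side (289.5,323).

```bash
cat > h.py <<'E'
import numpy as np, cv2
from scipy.optimize import least_squares
from scipy.spatial.transform import Rotation as Ro
from workcell import readout, camera, get_calibration, order, bot
def proj(c,P,fish=False):
    p=(np.atleast_2d(P)@np.array(c['R']).T)+np.array(c['t'])
    if fish:
        r=np.hypot(p[:,0],p[:,1]); th=np.arctan2(r,p[:,2]); q=p[:,:2]/np.maximum(r,1e-9)[:,None]*th[:,None]
    else: q=p[:,:2]/p[:,2:]
    return q*[c['fx'],c['fy']]+[c['cx'],c['cy']]
def ray(c,uv,fish=False):
    d=(np.array(uv,float)-[c['cx'],c['cy']])/[c['fx'],c['fy']]
    R=np.array(c['R'])
    if fish:
        r=np.hypot(*d); v=np.r_[d/max(r,1e-9)*np.sin(r),np.cos(r)]
    else: v=np.r_[d,1]
    return -R.T@np.array(c['t']), R.T@v
def atz(c,uv,z,fish=False):
    o,v=ray(c,uv,fish); return o+v*(z-o[2])/v[2]
def tri(cs,uvs,fish=(False,False)):
    A=np.zeros((3,3));b=np.zeros(3)
    for c,uv,f in zip(cs,uvs,fish):
        o,v=ray(c,uv,f); v=v/np.linalg.norm(v); M=np.eye(3)-np.outer(v,v); A+=M;b+=M@o
    return np.linalg.solve(A,b)
def totool(p,q=None):
    "shift mm in tool axes that brings TCP to world p"
    o=readout.get_obs(); R=Ro.from_quat(o['tool_rot']); return R.inv().apply(np.array(p)-o['eef_pos'])*1000
E
python3 - <<'E'
from h import *
np.set_printoptions(precision=4,suppress=True)
S,D=get_calibration('scene'),get_calibration('side')
for n,a,b,z in (('lamp',(276.3,230.5),(311,130.3),.215),('knob',(405.5,178.3),(288.7,312.5),.076),('neck',(404.3,185),(289.5,323.5),.0455)):
    print(n,tri((S,D),(a,b)),'scene@z',atz(S,a,z),'side@z',atz(D,b,z))
t=np.linspace(0,2*np.pi,200)
def ext(c,x,y,z,r):
    q=proj(c,np.c_[x+r*np.cos(t),y+r*np.sin(t),z+0*t]); return np.r_[q.min(0),q.max(0)]
sol=least_squares(lambda v:np.r_[(ext(S,*v,.067)-[316.6,180.2,356.8,0])[:3],(ext(D,*v,.067)-[292.8,193,347.7,227])],[.45,0,.14])
print('can',sol.x,sol.fun)
sol=least_squares(lambda v:np.r_[(ext(S,*v,.14,.067)-[316.6,180.2,356.8,0])[:3]],[.45,0]);print(sol.x)
sol=least_squares(lambda v:ext(D,*v,.14,.067)-[292.8,193,347.7,227],[.45,0]);print(sol.x)
im=cv2.imread('pics/scene0.png')
c2=proj(D,[[.2,-.45,.3]])
E
```

```text
lamp [ 0.5718 -0.2682  0.2129] scene@z [ 0.5735 -0.2685  0.215 ] side@z [ 0.5709 -0.2652  0.215 ]
knob [0.5496 0.2589 0.0797] scene@z [0.5465 0.2609 0.076 ] side@z [0.5512 0.2565 0.076 ]
neck [0.5509 0.2588 0.0423] scene@z [0.5534 0.2571 0.0455] side@z [0.5497 0.2608 0.0455]
can [ 0.5171 -0.0205  0.1377] [-0.2664 -0.4528 -0.2659 -0.1488 -0.0483 -0.3041  0.2634]
[ 0.5206 -0.0218]
[ 0.5163 -0.0183]
```

Run:
```python
from h import *
np.set_printoptions(precision=4,suppress=True)
o=readout.get_obs();R=Ro.from_quat(o['tool_rot']);c=get_calibration('wrist')
Rc=np.array(c['R']);C=-Rc.T@np.array(c['t'])
print('cam in tool',R.inv().apply(C-o['eef_pos']),'\naxes',R.inv().as_matrix()@Rc.T)
print(R.as_matrix(), totool([.572,-.267,.39]))
```

```text
cam in tool [ 0.0771  0.     -0.0696] 
axes [[ 0.0002 -0.9536 -0.301 ]
 [ 1.      0.0004 -0.0007]
 [ 0.0008 -0.301   0.9536]]
[[ 0.9044  0.4267 -0.0007]
 [ 0.4267 -0.9044  0.0015]
 [ 0.     -0.0017 -1.    ]] [403.382  -14.2221 -86.7711]
```

Call:
{"api": "send_rows", "payload": {
  "moves": [
    [[40, -1, -9], [0, 0, -0.07], 50],
    [[80, -3, -18], [0, 0, -0.14], 50],
    [[120, -4, -27], [0, 0, -0.21], 50],
    [[160, -5, -36], [0, 0, -0.28], 50],
    [[200, -7, -44], [0, 0, -0.35], 50],
    [[240, -8, -53], [0, 0, -0.42], 50],
    [[280, -10, -62], [0, 0, -0.49], 50],
    [[320, -11, -71], [0, 0, -0.56], 50],
    [[360, -13, -80], [0, 0, -0.63], 50],
    [[390, -14, -87], [0, 0, -0.7], 50],
    [[403, -14, -87], [0, 0, -0.7], 50],
    [[403, -14, -87], [0, 0, -0.7], 50]
  ]
}}

```text
clock: 1.15
eef_pos: [0.5746, -0.2651, 0.3889]
tool_rot: [0.84, 0.542, 0.0, -0.001]
ft_force: [-0.5, -1.1, -1.4]
grip_width: 0.0503
```

```bash
cat > w.py <<'E'
from h import *
import sys
np.set_printoptions(precision=4,suppress=True)
n,s=sys.argv[1],2
c=get_calibration('wrist'); im=camera('wrist'); cv2.imwrite(f'pics/{n}_raw.png',im[:,:,::-1])
import pickle; pickle.dump(c,open(f'pics/{n}.pkl','wb'))
o=readout.get_obs(); print(o['clock'],o['eef_pos'],o['tool_rot'],o['grip_width'],o['joint_pos'],o['ft_force'],bot.tips_ahead)
x,y,w,h=map(int,sys.argv[2:6]); s=min(800//w,600//h)if w<=400 else 1.25
v=cv2.resize(im[y:y+h,x:x+w,::-1],None,fx=s,fy=s,interpolation=cv2.INTER_CUBIC)
for g in range(-(-x//20)*20,x+w,20): cv2.putText(v,str(g),(int((g-x)*s),8),0,.3,(0,255,255)); cv2.line(v,(int((g-x)*s),0),(int((g-x)*s),4),(0,255,255),1)
for g in range(-(-y//20)*20,y+h,20): cv2.putText(v,str(g),(6,int((g-y)*s)+3),0,.3,(0,255,255)); cv2.line(v,(0,int((g-y)*s)),(4,int((g-y)*s)),(0,255,255),1)
cv2.imwrite(f'pics/{n}.png',v)
E
python3 w.py w1 0 0 640 400
```

```text
1.2 [ 0.573  -0.2663  0.3888] [ 0.841   0.5411 -0.0005 -0.0015] 0.05006620450740173 [-0.4353  0.5194  0.6327  1.6872  0.0008  1.5629] [ 0.0514 -0.2272  0.1059] 0.0726
```

View pics/w1.png

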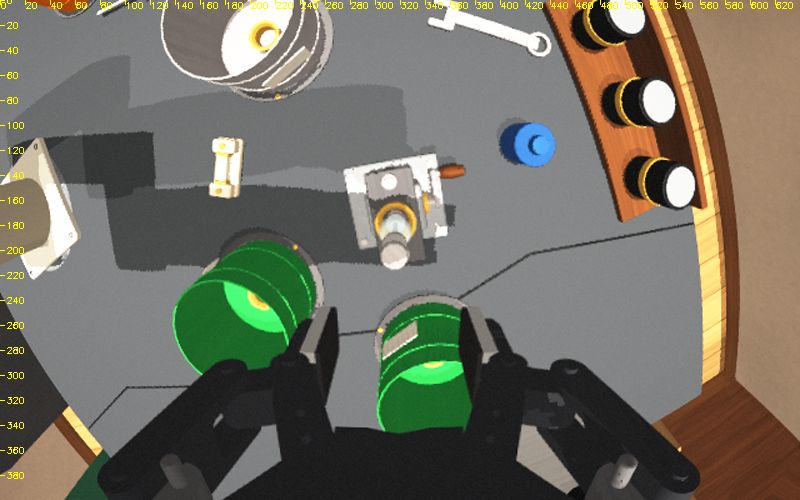

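The wrist view shows the lamp top at about raw (315,205), well centred. The lift is below it and the crank is on the far right. The can's cup is visible at about raw (212,30). Next I'll refine the lamp top and the can from edges.

Run:
```python
from h import *
import pickle
np.set_printoptions(precision=4,suppress=True,linewidth=220)
c=pickle.load(open('pics/w1.pkl','rb')); g=cv2.cvtColor(cv2.imread('pics/w1_raw.png'),6)
print('rows 196-222, cols 300-330'); print(g[196:222:2,298:334:2])
t=np.linspace(0,2*np.pi,90)
def best(z,r,x0,win,gg):  # gradient-maximising circle
    gx=cv2.Sobel(gg,5,1,0);gy=cv2.Sobel(gg,5,0,1);m=np.hypot(gx,gy)
    b=None
    for dx in np.arange(-win,win+1e-9,.0005):
        for dy in np.arange(-win,win+1e-9,.0005):
            q=proj(c,np.c_[x0[0]+dx+r*np.cos(t),x0[1]+dy+r*np.sin(t),z+0*t],True).astype(np.float32)
            ok=(q[:,1]>1)
            s=cv2.remap(m,q[ok,:1],q[ok,1:],1).mean()
            if b is None or s>b[0]: b=(s,x0[0]+dx,x0[1]+dy)
    return b
G=cv2.GaussianBlur(g,(3,3),0).astype(np.float32)
x0=atz(c,(315,205),.215,True); print('lamp click',x0, best(.215,.009,x0,.008,G))
print('can rim',best(.14,.067,(.518,-.02),.012,G), best(.14,.065,(.518,-.02),.012,G),'cup click',atz(c,(212,29.6),.028,True),best(.028,.0155,(.518,-.02),.012,G))
print(totool([.5718,-.2682,.302]))
```

```text
rows 196-222, cols 300-330
[[173 161  98 106 139 113 171 207 207 212 206 167 129 156 104 104 104 107]
 [ 99  84  80 108 107 193 207 217 217 213 207 211 189 111 111 104 107 106]
 [ 75  74  68  99 165 208 208 209 215 217 212 207 210 173 135 105 104 103]
 [ 75  77  67 127 211 212 208 209 210 213 216 212 207 211 168 105 106 108]
 [ 77  79  73 132 205 208 211 209 205 208 214 215 213 207 179 103 104 103]
 [ 76  73  74 116 206 206 208 209 206 206 208 215 232 246 161 104 102 105]
 [ 74  75  77 105 204 206 205 211 210 207 208 248 249 249 123 100 117  92]
 [ 74  77  77  79 162 234 203 211 239 248 247 247 248 171  73  71  77  77]
 [136 128 132 112 123 233 243 246 246 248 248 247 231  98 121  90  94  96]
 [136 136 136 136 136 140 167 233 246 245 247 188 139 137 136 135 134 136]
 [135 139 134 135 135 136 137 139 142 137 138 139 137 136 136 136 137 134]
 [136 136 134 135 134 136 134 134 137 137 134 138 138 136 134 136 138 136]
 [137 134 139 136 135 136 135 136 136 138 133 136 137 135 137 139 136 135]]
lamp click [ 0.5701 -0.267   0.215 ] (np.float32(277.55133), np.float64(0.5701489756084616), np.float64(-0.2669845680400988))
can rim (np.float32(331.30273), np.float64(0.5155000000000001), np.float64(-0.01999999999999999)) (np.float32(329.71838), np.float64(0.517), np.float64(-0.02149999999999999)) cup click [ 0.5167 -0.0242  0.028 ] (np.float32(222.05005), np.float64(0.5195000000000001), np.float64(-0.025499999999999995))
[-2.309   0.001  86.8231]
```

Call:
{"api": "send_rows", "payload": {
  "moves": [
    [[-1, -1, 25], [0, 0, 0], 50],
    [[-2, -2, 50], [0, 0, 0], 50],
    [[-2, -2, 75], [0, 0, 0], 50],
    [[-2, -2, 95], [0, 0, 0], 50],
    [[-2, -2, 110], [0, 0, 0], 50],
    [[-2, -2, 120], [0, 0, 0], 50],
    [[-2, -2, 127], [0, 0, 0], 50],
    [[-2, -2, 131], [0, 0, 0], 50],
    [[-2, -2, 131], [0, 0, 0], 50],
    [[-2, -2, 131], [0, 0, 0], 50]
  ]
}}

```text
clock: 2.03
eef_pos: [0.5701, -0.2673, 0.2587]
tool_rot: [0.841, 0.541, -0.0, -0.001]
ft_force: [-0.3, 0.4, 0.4]
grip_width: 0.0505
```

```bash
python3 w.py w2 200 90 240 180
```

```text
2.0833 [ 0.5704 -0.2673  0.259 ] [ 0.841   0.541   0.0001 -0.0007] 0.05004507167839792 [-0.4386  0.5229  0.3052  1.3541  0.0008  1.5598] [ 1.147   0.3261 -0.1146] 0.0726
```

View pics/w2.png

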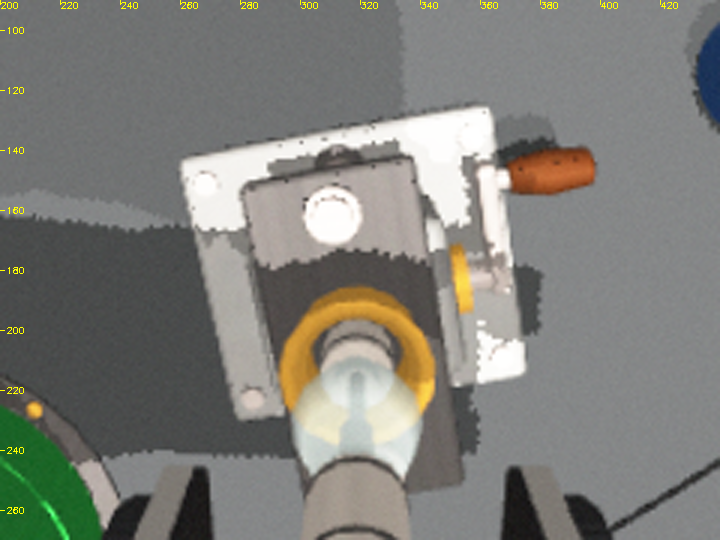

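The lamp's cap is centred between the pads (columns 270 and 366, cap at 318), and the quartz is clear below. I'll close and lift.

Call:
{"api": "send_rows", "payload": {
  "moves": [
    [[0, 0, 0], [0, 0, 0], 30],
    [[0, 0, 0], [0, 0, 0], 20],
    [[0, 0, 0], [0, 0, 0], 12],
    [[0, 0, 0], [0, 0, 0], 12],
    [[0, 0, 0], [0, 0, 0], 12],
    [[0, 0, 0], [0, 0, 0], 12],
    [[0, 0, 0], [0, 0, 0], 12]
  ]
}}

```text
clock: 2.67
eef_pos: [0.5707, -0.2674, 0.2601]
tool_rot: [0.841, 0.541, 0.001, 0.0]
ft_force: [-1.2, -0.2, 5.3]
grip_width: 0.0152
```

Call:
{"api": "send_rows", "payload": {
  "moves": [
    [[0, 0, -4], [0, 0, 0], 12],
    [[0, 0, -12], [0, 0, 0], 12],
    [[0, 0, -24], [0, 0, 0], 12],
    [[0, 0, -40], [0, 0, 0], 12],
    [[0, 0, -56], [0, 0, 0], 12],
    [[0, 0, -72], [0, 0, 0], 12],
    [[0, 0, -84], [0, 0, 0], 12],
    [[0, 0, -90], [0, 0, 0], 12],
    [[0, 0, -90], [0, 0, 0], 12]
  ]
}}

```text
clock: 3.42
eef_pos: [0.571, -0.2677, 0.3517]
tool_rot: [0.841, 0.541, 0.001, 0.001]
ft_force: [-0.0, -0.2, -0.4]
grip_width: 0.0154
```

```bash
python3 w.py w3 0 0 640 400; python3 -c "
from h import *
print(totool([.517,-.0205,.349]))
im=camera('scene');cv2.imwrite('pics/s3.png',im[:,:,::-1]);im=camera('side');cv2.imwrite('pics/d3.png',im[:,:,::-1])"
```

```text
3.4667 [ 0.5708 -0.2676  0.3503] [0.841  0.541  0.0007 0.0004] 0.014951759691208141 [-0.4387  0.5047  0.5101  1.5748  0.0008  1.5597] [-0.4311 -0.1561 -1.4808] 0.0726
[ 202.53597752 -151.35890108    1.27681292]
```

Call:
{"api": "send_rows", "payload": {
  "moves": [
    [[10, -8, 0], [0, 0, -0.03], 12],
    [[30, -23, 0], [0, 0, -0.07], 12],
    [[55, -41, 0], [0, 0, -0.12], 12],
    [[82, -61, 0], [0, 0, -0.17], 12],
    [[109, -81, 0], [0, 0, -0.22], 12],
    [[136, -101, 0], [0, 0, -0.27], 12],
    [[161, -121, 0], [0, 0, -0.32], 12],
    [[182, -137, 0], [0, 0, -0.36], 12],
    [[196, -147, 0], [0, 0, -0.39], 12],
    [[202, -151, 1], [0, 0, -0.4], 12],
    [[202, -151, 1], [0, 0, -0.4], 12],
    [[202, -151, 1], [0, 0, -0.4], 12]
  ]
}}

```text
clock: 4.57
eef_pos: [0.5166, -0.0212, 0.3476]
tool_rot: [0.717, 0.697, -0.0, -0.001]
ft_force: [0.2, -0.5, -1.7]
grip_width: 0.0153
```

```bash
python3 w.py w4 120 0 400 300
```

```text
4.6167 [ 0.5168 -0.0217  0.3477] [ 0.7172  0.6969 -0.0003 -0.0008] 0.015358209465913424 [-0.0422  0.2626  0.1473  1.4571  0.0006  1.5573] [ 0.6549 -0.084  -1.6103] 0.0726
```

View pics/w4.png

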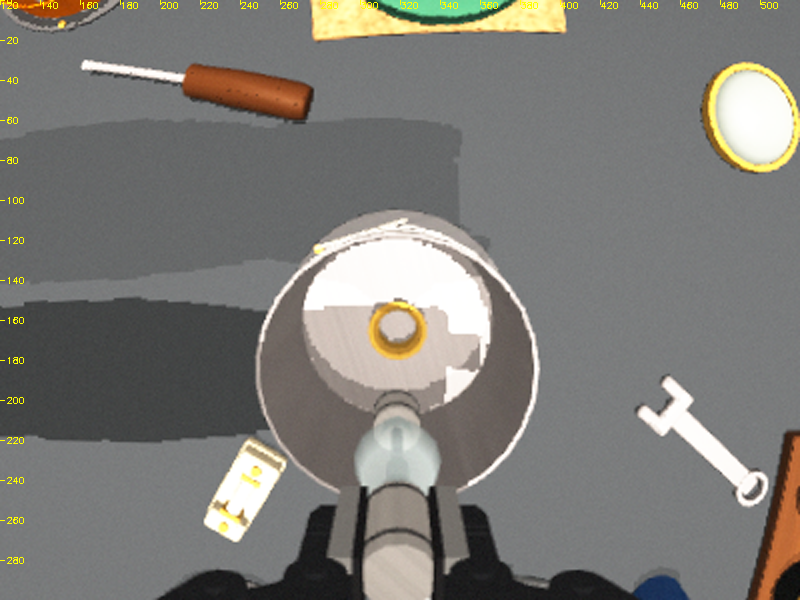

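The wrist view shows the can's cup mouth at raw (319,165) and the rim spanning columns 248–390. The lamp hangs straight, with its lower cap at raw (318,200).

```bash
cat > fit.py <<'E'
from h import *
import pickle
np.set_printoptions(precision=4,suppress=True,linewidth=220)
t=np.linspace(0,2*np.pi,180,endpoint=False)
def grad(n):
    g=cv2.GaussianBlur(cv2.cvtColor(cv2.imread(f'pics/{n}_raw.png'),6),(3,3),0).astype(np.float32)
    return np.hypot(cv2.Sobel(g,5,1,0),cv2.Sobel(g,5,0,1))
def best(n,z,r,x0,win=.008,mask=None):
    c=pickle.load(open(f'pics/{n}.pkl','rb'));m=grad(n);b=(0,)
    for dx in np.arange(-win,win+1e-9,.0005):
        for dy in np.arange(-win,win+1e-9,.0005):
            q=proj(c,np.c_[x0[0]+dx+r*np.cos(t),x0[1]+dy+r*np.sin(t),z+0*t],True).astype(np.float32)
            ok=(q[:,1]>1)&(q[:,1]<400)
            if mask is not None: ok&=mask(q)
            s=float(cv2.remap(m,q[ok,:1],q[ok,1:],1).mean())
            if s>b[0]: b=(round(s,1),round(x0[0]+dx,4),round(x0[1]+dy,4))
    return b
E
python3 - <<'E'
from fit import *
up=lambda q:q[:,1]<235
for r in(.066,.067,.068): print('rim',r,best('w4',.14,r,(.517,-.0205),mask=up))
for r in(.0155,.0165,.0175,.0185): print('cup',r,best('w4',.028,r,(.517,-.0205)))
c=pickle.load(open('pics/w4.pkl','rb')); print('click',atz(c,(319,165),.028,True))
E0=np.array([.5168,-.0217])
for z in(.18,.184,.188): q=proj(c,np.c_[E0[0]+.009*np.cos(t),E0[1]+.009*np.sin(t),z+0*t],True); print(z,q.min(0),q.max(0))
print(best('w4',.184,.009,E0,.004))
print(totool([.517,-.0205,.18]))
E
```

```text
rim 0.066 (255.2, np.float64(0.514), np.float64(-0.02))
rim 0.067 (234.6, np.float64(0.516), np.float64(-0.0195))
rim 0.068 (192.7, np.float64(0.5145), np.float64(-0.024))
cup 0.0155 (142.2, np.float64(0.516), np.float64(-0.019))
cup 0.0165 (126.3, np.float64(0.515), np.float64(-0.019))
cup 0.0175 (129.4, np.float64(0.5165), np.float64(-0.016))
cup 0.0185 (128.9, np.float64(0.5155), np.float64(-0.016))
click [ 0.5165 -0.0194  0.028 ]
0.18 [307.9676 192.9229] [330.2995 214.1548]
0.184 [307.7897 194.3358] [330.4673 215.8601]
0.188 [307.6064 195.794 ] [330.6401 217.6176]
(113.4, np.float64(0.5158), np.float64(-0.0212))
[  1.0873   0.4495 167.6975]
```

Call:
{"api": "send_rows", "payload": {
  "moves": [
    [[2, -1, 15], [0, 0, 0], 12],
    [[2, -1, 35], [0, 0, 0], 12],
    [[2, -1, 55], [0, 0, 0], 12],
    [[2, -1, 75], [0, 0, 0], 12],
    [[2, -1, 95], [0, 0, 0], 12],
    [[2, -1, 113], [0, 0, 0], 12],
    [[2, -1, 128], [0, 0, 0], 12],
    [[2, -1, 140], [0, 0, 0], 12],
    [[2, -1, 150], [0, 0, 0], 12],
    [[2, -1, 150], [0, 0, 0], 12]
  ]
}}

```text
clock: 5.45
eef_pos: [0.5145, -0.0207, 0.1952]
tool_rot: [0.718, 0.696, -0.002, -0.002]
ft_force: [-0.7, -0.3, -0.4]
grip_width: 0.0151
```

Call:
{"api": "send_rows", "payload": {
  "moves": [
    [[0, 0, 4], [0, 0, 0], 12],
    [[0, 0, 8], [0, 0, 0], 12],
    [[0, 0, 12], [0, 0, 0], 12],
    [[0, 0, 16], [0, 0, 0], 12],
    [[0, 0, 19], [0, 0, 0], 12],
    [[0, 0, 22], [0, 0, 0], 12],
    [[0, 0, 24], [0, 0, 0], 12],
    [[0, 0, 24], [0, 0, 0], 12]
  ]
}}

```text
clock: 6.12
eef_pos: [0.5141, -0.0206, 0.1708]
tool_rot: [0.718, 0.696, -0.002, -0.003]
ft_force: [-0.1, -0.4, -1.8]
grip_width: 0.0152
```

Call:
{"api": "send_rows", "payload": {
  "moves": [
    [[0.5, 0.5, 0], [-0.003, 0, 0], 12],
    [[1, 1, 0], [-0.006, 0, 0], 12],
    [[1, 1, 1], [-0.006, 0, 0], 12],
    [[1, 1, 2], [-0.006, 0, 0], 12],
    [[1, 1, 2], [-0.006, 0, 0], 12]
  ]
}}

```text
clock: 6.53
eef_pos: [0.5153, -0.0196, 0.1691]
tool_rot: [0.718, 0.696, 0.0, -0.0]
ft_force: [-0.0, -0.5, -0.5]
grip_width: 0.0152
```

Call:
{"api": "send_rows", "payload": {
  "moves": [
    [[0, 0, 0.5], [0, 0, 0], 12],
    [[0, 0, 1], [0, 0, 0], 12],
    [[0, 0, 1], [0, 0, 0], 12]
  ]
}}

```text
clock: 6.78
eef_pos: [0.5155, -0.0196, 0.169]
tool_rot: [0.718, 0.696, 0.0, 0.0]
ft_force: [-1.1, -0.7, 6.0]
grip_width: 0.0155
```

Contact at TCP z = 0.169 (expected about 0.168) with 6 N. I'll release slowly and go up.

Call:
{"api": "send_rows", "payload": {
  "moves": [
    [[0, 0, -0.5], [0, 0, 0], 18],
    [[0, 0, -0.5], [0, 0, 0], 22],
    [[0, 0, -0.5], [0, 0, 0], 28],
    [[0, 0, -0.5], [0, 0, 0], 36],
    [[0, 0, -0.5], [0, 0, 0], 44],
    [[0, 0, -0.5], [0, 0, 0], 44],
    [[0, 0, -6], [0, 0, 0], 44],
    [[0, 0, -14], [0, 0, 0], 44],
    [[0, 0, -26], [0, 0, 0], 44],
    [[0, 0, -40], [0, 0, 0], 44],
    [[0, 0, -55], [0, 0, 0], 44],
    [[0, 0, -70], [0, 0, 0], 44]
  ]
}}

```text
clock: 7.78
eef_pos: [0.5155, -0.0196, 0.2405]
tool_rot: [0.718, 0.696, 0.001, 0.0]
ft_force: [0.5, 0.1, -0.8]
grip_width: 0.0441
```

Call:
{"api": "send_rows", "payload": {
  "moves": [
    [[0, 0, -30], [0, 0, 0], 44],
    [[0, 0, -60], [0, 0, 0], 44],
    [[0, 0, -90], [0, 0, 0], 44],
    [[0, 0, -110], [0, 0, 0], 44],
    [[0, 0, -110], [0, 0, 0], 44],
    [[0, 0, -110], [0, 0, 0], 44]
  ]
}}

```text
clock: 8.28
eef_pos: [0.516, -0.0197, 0.3527]
tool_rot: [0.718, 0.696, 0.002, 0.002]
ft_force: [0.7, 0.2, -0.5]
grip_width: 0.0439
```

```bash
python3 w.py w5 120 0 400 300; python3 -c "
from fit import *
up=lambda q:q[:,1]<235
print('top',best('w5',.124,.009,(.5155,-.0197),.006)); print('rim',best('w5',.14,.066,(.516,-.02)),best('w5',.14,.067,(.516,-.02)))
print(totool([.550,.259,.24]))
"
```

```text
8.3333 [ 0.5153 -0.0197  0.3511] [0.7178 0.6962 0.0011 0.0008] 0.043884486289404265 [-0.0383  0.2559  0.147   1.4592  0.0004  1.5631] [ 0.3611 -0.414  -1.0089] 0.0726
top (146.9, np.float64(0.515), np.float64(-0.0202))
rim (217.3, np.float64(0.514), np.float64(-0.02)) (211.5, np.float64(0.516), np.float64(-0.0195))
[279.5602  25.8228 111.251 ]
```

View pics/w5.png

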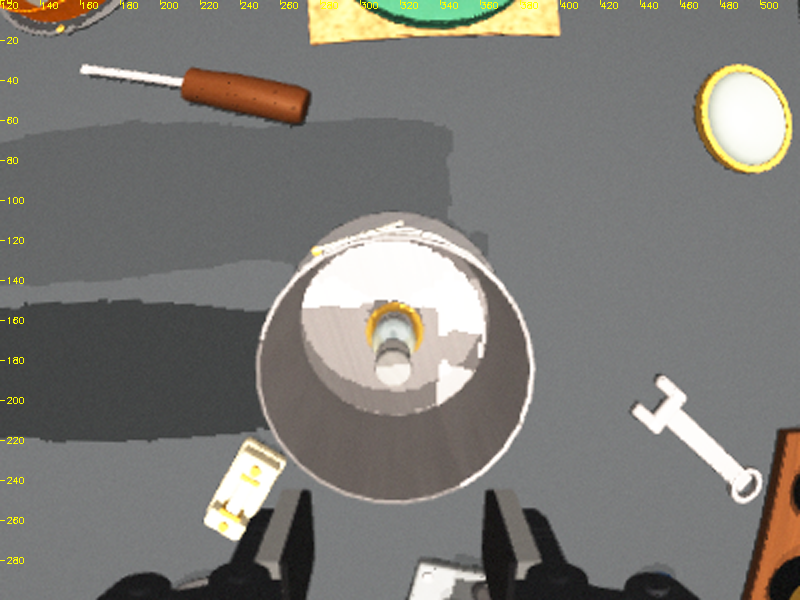

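The lamp stands upright in the brass cup, with its top at raw (317,184), centred. Next I'll go over the lid set.

Call:
{"api": "send_rows", "payload": {
  "moves": [
    [[15, 1, 0], [0, 0, -0.03], 60],
    [[45, 4, 10], [0, 0, -0.08], 60],
    [[80, 7, 20], [0, 0, -0.14], 60],
    [[115, 11, 32], [0, 0, -0.2], 60],
    [[150, 14, 45], [0, 0, -0.26], 60],
    [[185, 17, 60], [0, 0, -0.32], 60],
    [[220, 20, 75], [0, 0, -0.38], 60],
    [[250, 23, 90], [0, 0, -0.43], 60],
    [[270, 25, 102], [0, 0, -0.46], 60],
    [[280, 26, 110], [0, 0, -0.48], 60],
    [[280, 26, 111], [0, 0, -0.48], 60],
    [[280, 26, 111], [0, 0, -0.48], 60]
  ]
}}

```text
clock: 9.33
eef_pos: [0.5494, 0.2588, 0.2387]
tool_rot: [0.532, 0.847, -0.001, 0.0]
ft_force: [0.7, -0.2, -0.3]
grip_width: 0.0598
```

```bash
python3 w.py w6 120 40 400 300
python3 - <<'E'
from fit import *
c=pickle.load(open('pics/w5.pkl','rb'))
def ext(v):
    q=proj(c,np.c_[v[0]+v[2]*np.cos(t),v[1]+v[2]*np.sin(t),.14+0*t],True); return np.r_[q[:,0].min(),q[:,0].max(),q[:,1].max()]
for r in(None,.067,.0675):
    f=(lambda v:ext(v)-[248.3,387.3,251.7]) if r is None else (lambda v:ext([*v,r])-[248.3,387.3,251.7])
    s=least_squares(f,[.516,-.02]+([.067] if r is None else []),x_scale=.01);print('can',s.x,s.fun)
for r in(.0755,.075): print('lid',best('w6',.019,r,(.550,.259)))
print('knob',best('w6',.076,.009,(.550,.259)),'neck',best('w6',.0455,.022,(.55,.259)))
E
```

```text
9.3833 [0.5499 0.2583 0.2399] [ 0.5323  0.8465 -0.      0.0008] 0.06033831448835458 [ 0.4397  0.4852  0.1936  1.2783 -0.0015  1.5624] [0.5999 0.1495 0.748 ] 0.0726
can [ 0.5166 -0.0198  0.0667] [0. 0. 0.]
can [ 0.5166 -0.0196] [-0.3624  0.3636  0.0512]
can [ 0.5166 -0.0192] [-0.8929  0.8958  0.1268]
lid (163.9, np.float64(0.5505), np.float64(0.2605))
lid (153.7, np.float64(0.55), np.float64(0.2605))
knob (229.1, np.float64(0.55), np.float64(0.261)) neck (162.0, np.float64(0.5505), np.float64(0.2605))
```

View pics/w6.png

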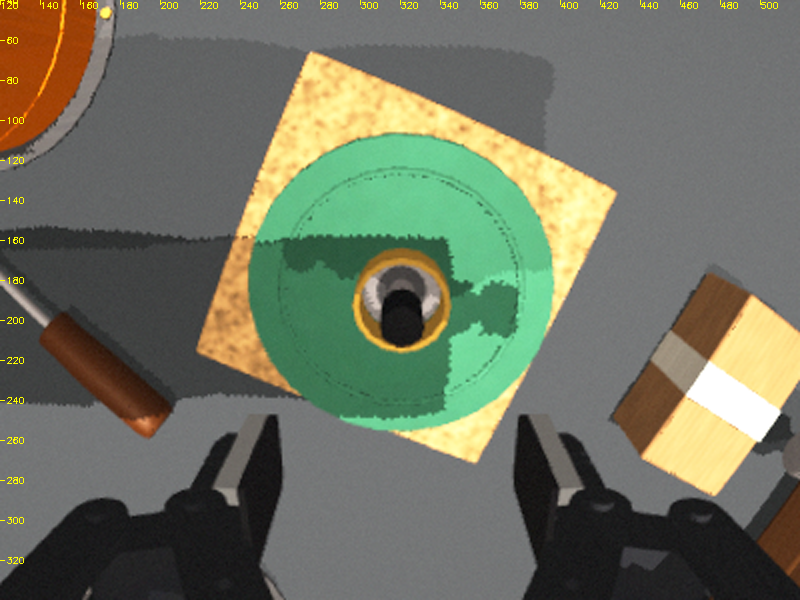

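The knob is at raw (321,195), concentric with the neck and lid. The fits of lid, neck and knob agree at (0.550, 0.2607). I'll descend with the tips kept above the neck, then grip.

Call:
{"api": "send_rows", "payload": {
  "moves": [
    [[1, 1, 20], [0, 0, 0], 50],
    [[2, 1, 42], [0, 0, 0], 50],
    [[2.5, 1.5, 64], [0, 0, 0], 50],
    [[2.5, 1.5, 84], [0, 0, 0], 50],
    [[2.5, 1.5, 98], [0, 0, 0], 50],
    [[2.5, 1.5, 108], [0, 0, 0], 50],
    [[2.5, 1.5, 114], [0, 0, 0], 50],
    [[2.5, 1.5, 117], [0, 0, 0], 50],
    [[2.5, 1.5, 117], [0, 0, 0], 50],
    [[2.5, 1.5, 117], [0, 0, 0], 50]
  ]
}}

```text
clock: 10.22
eef_pos: [0.551, 0.261, 0.124]
tool_rot: [0.533, 0.846, 0.001, 0.001]
ft_force: [0.7, -0.2, -0.1]
grip_width: 0.0501
```

Call:
{"api": "send_rows", "payload": {
  "moves": [
    [[0, 0, 0], [0, 0, 0], 35],
    [[0, 0, 0], [0, 0, 0], 24],
    [[0, 0, 0], [0, 0, 0], 18],
    [[0, 0, 0], [0, 0, 0], 12],
    [[0, 0, 0], [0, 0, 0], 12],
    [[0, 0, 0], [0, 0, 0], 12],
    [[0, 0, 0], [0, 0, 0], 12],
    [[0, 0, 0], [0, 0, 0], 12]
  ]
}}

```text
clock: 10.88
eef_pos: [0.5511, 0.2611, 0.125]
tool_rot: [0.533, 0.846, 0.001, 0.002]
ft_force: [-2.5, -1.3, 5.6]
grip_width: 0.016
```

Call:
{"api": "send_rows", "payload": {
  "moves": [
    [[0, 0, -2], [0, 0, 0], 12],
    [[0, 0, -6], [0, 0, 0], 12],
    [[0, 0, -12], [0, 0, 0], 12],
    [[0, 0, -22], [0, 0, 0], 12],
    [[0, 0, -36], [0, 0, 0], 12],
    [[0, 0, -54], [0, 0, 0], 12],
    [[0, 0, -74], [0, 0, 0], 12],
    [[0, 0, -96], [0, 0, 0], 12],
    [[0, 0, -118], [0, 0, 0], 12],
    [[0, 0, -138], [0, 0, 0], 12],
    [[0, 0, -155], [0, 0, 0], 12],
    [[0, 0, -166], [0, 0, 0], 12]
  ]
}}

```text
clock: 11.88
eef_pos: [0.5508, 0.2613, 0.2939]
tool_rot: [0.532, 0.846, 0.002, 0.002]
ft_force: [0.5, 0.2, -3.6]
grip_width: 0.0161
```

Call:
{"api": "send_rows", "payload": {
  "moves": [
    [[0, 0, -6], [0, 0, 0], 12],
    [[0, 0, -8], [0, 0, 0], 12],
    [[0, 0, -8], [0, 0, 0], 12]
  ]
}}

```text
clock: 12.13
eef_pos: [0.5509, 0.2614, 0.3026]
tool_rot: [0.532, 0.846, 0.003, 0.003]
ft_force: [0.5, -0.1, -4.5]
grip_width: 0.0158
```

```bash
python3 w.py w7 120 100 400 300
python3 - <<'E'
from fit import *
o=readout.get_obs(); z=o['eef_pos'][2]; e=o['eef_pos'][:2]
# lid geometry predicted: inner origin = z-.121
print('neck top',best('w7',z-.121-.002+.0415,.022,e),'top edge',best('w7',z-.121-.002+.017,.0755,e,mask=lambda q:q[:,1]<300))
print(totool([.5166,-.0196,.300]))
E
```

```text
12.1833 [0.5506 0.2612 0.3015] [0.5325 0.8464 0.0021 0.0023] 0.01585651525596063 [ 0.4436  0.46    0.3143  1.4191 -0.0016  1.5667] [-0.2566  0.2113 -3.3982] 0.0726
neck top (92.7, np.float64(0.5506), np.float64(0.2572)) top edge (122.3, np.float64(0.5511), np.float64(0.2607))
[-238.4221 -152.1902    0.9932]
```

View pics/w7.png

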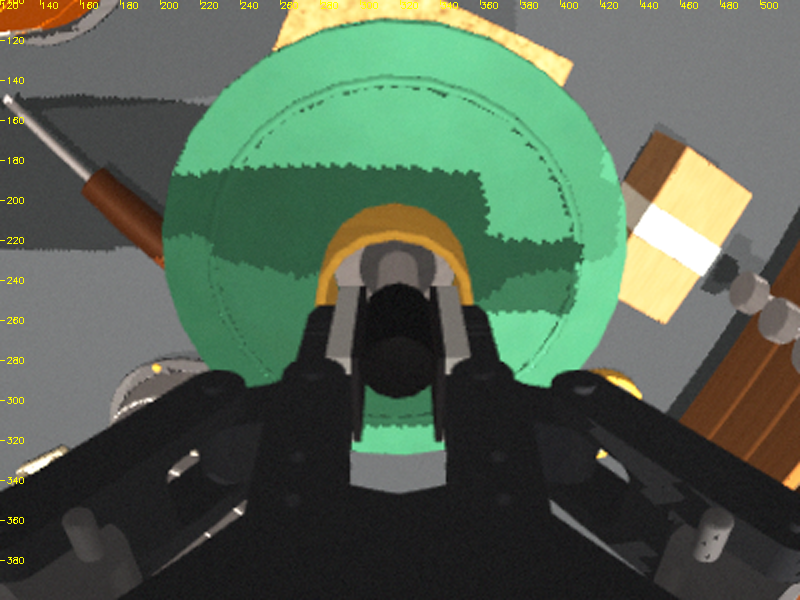

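Both lids are carried: the force is about 4 N and the set is level and concentric with the tool. I'll move it over the can.

Call:
{"api": "send_rows", "payload": {
  "moves": [
    [[-6, -4, 0], [0, 0, 0.01], 12],
    [[-18, -11, 0], [0, 0, 0.035], 12],
    [[-36, -23, 0], [0, 0, 0.07], 12],
    [[-58, -37, 0], [0, 0, 0.115], 12],
    [[-82, -52, 0], [0, 0, 0.165], 12],
    [[-106, -67, 0], [0, 0, 0.215], 12],
    [[-130, -83, 0], [0, 0, 0.265], 12],
    [[-154, -98, 0], [0, 0, 0.315], 12],
    [[-178, -113, 0], [0, 0, 0.36], 12],
    [[-200, -127, 0], [0, 0, 0.4], 12],
    [[-218, -139, 0], [0, 0, 0.44], 12],
    [[-230, -147, 0], [0, 0, 0.465], 12]
  ]
}}

```text
clock: 13.18
eef_pos: [0.516, -0.0131, 0.3003]
tool_rot: [0.715, 0.699, 0.001, 0.002]
ft_force: [0.1, 1.2, -3.4]
grip_width: 0.0161
```

Run:
```python
from h import *
np.set_printoptions(precision=4,suppress=True)
o=readout.get_obs(); print(o['eef_pos'],o['tool_rot'],totool([.5166,-.0196,.3015]),Ro.from_quat(o['tool_rot']).as_matrix())
```

```text
[ 0.516  -0.0131  0.3003] [0.7153 0.6988 0.0014 0.0016] [-6.4889  0.7538 -1.1539] [[ 0.0233  0.9997  0.0041]
 [ 0.9997 -0.0233 -0.0003]
 [-0.0002  0.0041 -1.    ]]
```

Call:
{"api": "send_rows", "payload": {
  "moves": [
    [[-3, 0.5, 0], [0.002, 0, 0], 12],
    [[-6.5, 1, 0], [0.004, 0, 0], 12],
    [[-6.5, 1, 4], [0.004, 0, 0], 12],
    [[-6.5, 1, 10], [0.004, 0, 0], 12],
    [[-6.5, 1, 16], [0.004, 0, 0], 12],
    [[-6.5, 1, 22], [0.004, 0, 0], 12],
    [[-6.5, 1, 28], [0.004, 0, 0], 12],
    [[-6.5, 1, 32], [0.004, 0, 0], 12],
    [[-6.5, 1, 35], [0.004, 0, 0], 12],
    [[-6.5, 1, 35], [0.004, 0, 0], 12],
    [[-6.5, 1, 35], [0.004, 0, 0], 12]
  ]
}}

```text
clock: 14.1
eef_pos: [0.517, -0.0195, 0.2652]
tool_rot: [0.715, 0.699, -0.0, 0.0]
ft_force: [1.2, -0.3, -4.2]
grip_width: 0.016
```

Run:
```python
from h import *
np.set_printoptions(precision=4,suppress=True)
o=readout.get_obs(); print(o['eef_pos'],o['tool_rot'],totool([.5166,-.0196,.251]),o['ft_force'])
z=o['eef_pos'][2]-.121; print('inner z',z)
a=camera('side');b=camera('scene')
cv2.imwrite('pics/d8.png',a[:,:,::-1]);cv2.imwrite('pics/s8.png',b[:,:,::-1])
v=[cv2.resize(i[y:y+100,x:x+100,::-1],(400,400),interpolation=cv2.INTER_CUBIC) for i,x,y in((a,270,170),(b,290,130))]
cv2.imwrite('pics/v8.png',np.hstack(v))
```

```text
[ 0.517  -0.0195  0.2652] [ 0.7152  0.6989 -0.0001  0.    ] [-0.118 -0.378 14.219] [ 1.2302 -0.3239 -4.1946]
inner z 0.1442189243920951
```

View pics/v8.png

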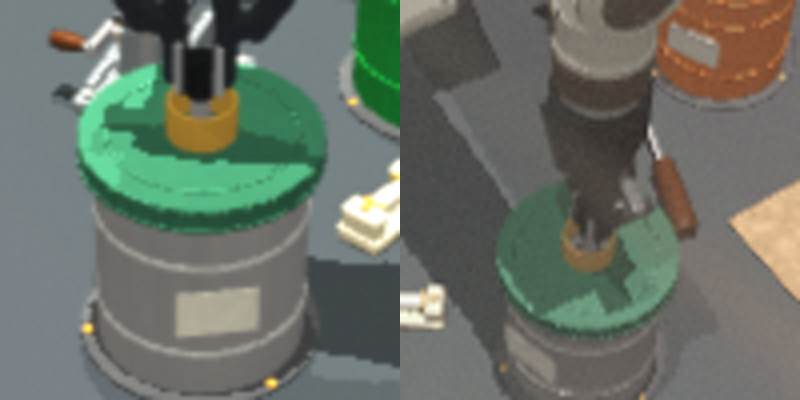

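The lid sits symmetrically over the can: in the side view the overhang is 17 px on the left and 20 px on the right. I'll lower it gently.

Call:
{"api": "send_rows", "payload": {
  "moves": [
    [[0, 0, 3], [0, 0, 0], 12],
    [[0, 0, 6], [0, 0, 0], 12],
    [[0, 0, 8], [0, 0, 0], 12],
    [[0, 0, 10], [0, 0, 0], 12],
    [[0, 0, 11], [0, 0, 0], 12],
    [[0, 0, 11], [0, 0, 0], 12]
  ]
}}

```text
clock: 14.7
eef_pos: [0.5171, -0.0196, 0.2543]
tool_rot: [0.715, 0.699, -0.0, 0.0]
ft_force: [0.0, 0.2, -4.7]
grip_width: 0.0158
```

Call:
{"api": "send_rows", "payload": {
  "moves": [
    [[0, 0, 0.5], [0, 0, 0], 12],
    [[0, 0, 1], [0, 0, 0], 12],
    [[0, 0, 1.5], [0, 0, 0], 12],
    [[0, 0, 1.5], [0, 0, 0], 12]
  ]
}}

```text
clock: 15.03
eef_pos: [0.517, -0.0196, 0.2528]
tool_rot: [0.715, 0.699, -0.0, 0.0]
ft_force: [-0.2, -0.3, -4.6]
grip_width: 0.0163
```

Call:
{"api": "send_rows", "payload": {
  "moves": [
    [[0, 0, 0.5], [0, 0, 0], 12],
    [[0, 0, 1], [0, 0, 0], 12],
    [[0, 0, 1.5], [0, 0, 0], 12],
    [[0, 0, 1.5], [0, 0, 0], 12]
  ]
}}

```text
clock: 15.37
eef_pos: [0.517, -0.0196, 0.2512]
tool_rot: [0.715, 0.699, -0.0, 0.0]
ft_force: [-0.9, -1.1, -5.0]
grip_width: 0.0161
```

Call:
{"api": "send_rows", "payload": {
  "moves": [
    [[0, 0, 0.5], [0, 0, 0], 12],
    [[0, 0, 1], [0, 0, 0], 12],
    [[0, 0, 1], [0, 0, 0], 12]
  ]
}}

```text
clock: 15.62
eef_pos: [0.517, -0.0196, 0.2511]
tool_rot: [0.715, 0.699, 0.0, 0.0]
ft_force: [-2.0, 0.2, 3.4]
grip_width: 0.0159
```

Call:
{"api": "send_rows", "payload": {
  "moves": [
    [[0, 0, 0.5], [0, 0, 0], 12],
    [[0, 0, 1], [0, 0, 0], 12],
    [[0, 0, 1], [0, 0, 0], 12]
  ]
}}

```text
clock: 15.87
eef_pos: [0.517, -0.0196, 0.2511]
tool_rot: [0.715, 0.699, 0.001, 0.001]
ft_force: [-4.3, 0.7, 4.3]
grip_width: 0.0162
```

It's home: contact at TCP z = 0.2511, which puts the inner lid origin at about 0.130. I'll let go of the knob and rise a little.

Call:
{"api": "send_rows", "payload": {
  "moves": [
    [[0, 0, 0], [0, 0, 0], 18],
    [[0, 0, 0], [0, 0, 0], 22],
    [[0, 0, 0], [0, 0, 0], 30],
    [[0, 0, -1], [0, 0, 0], 40],
    [[0, 0, -3], [0, 0, 0], 55],
    [[0, 0, -3], [0, 0, 0], 70],
    [[0, 0, -3], [0, 0, 0], 75],
    [[0, 0, -3], [0, 0, 0], 75],
    [[0, 0, -3], [0, 0, 0], 75],
    [[0, 0, -3], [0, 0, 0], 75]
  ]
}}

```text
clock: 16.7
eef_pos: [0.5169, -0.0196, 0.254]
tool_rot: [0.715, 0.699, 0.001, 0.001]
ft_force: [1.0, 0.1, 0.5]
grip_width: 0.0749
```

```bash
python3 w.py w9 120 100 400 300
python3 - <<'E'
from fit import *
e=(.517,-.0196)
print('neck',best('w9',.1695,.022,e,.005),'knob',best('w9',.202,.009,e,.005),'edge',best('w9',.1455,.0755,e,.005,mask=lambda q:q[:,1]<290))
o=readout.get_obs();print(o['eef_pos'],o['tool_rot'],o['ft_force'],o['grip_width'])
E
```

```text
16.75 [ 0.5169 -0.0196  0.254 ] [0.7153 0.6988 0.0006 0.0007] 0.07527825401067792 [-0.0378  0.3003 -0.0468  1.2219 -0.0002  1.5562] [ 0.6836 -0.2426 -0.6645] 0.0726
neck (91.3, np.float64(0.5165), np.float64(-0.0201)) knob (151.2, np.float64(0.5175), np.float64(-0.0186)) edge (114.4, np.float64(0.516), np.float64(-0.0211))
[ 0.5169 -0.0196  0.254 ] [0.7153 0.6988 0.0006 0.0007] [ 0.6836 -0.2426 -0.6645] 0.07527825401067792
```

Call:
{"api": "send_rows", "payload": {
  "moves": [
    [[0, 0, 8], [0, 0, 0], 75],
    [[0, 0, 16], [0, 0, 0], 75],
    [[0, 0, 23], [0, 0, 0], 75],
    [[0, 0, 28], [0, 0, 0], 75],
    [[0, 0, 31], [0, 0, 0], 75],
    [[0, 0, 32], [0, 0, 0], 75],
    [[0, 0, 32], [0, 0, 0], 75]
  ]
}}

```text
clock: 17.33
eef_pos: [0.5168, -0.0196, 0.2215]
tool_rot: [0.715, 0.699, 0.0, 0.0]
ft_force: [0.6, 0.1, -0.0]
grip_width: 0.0745
```

Call:
{"api": "send_rows", "payload": {
  "moves": [
    [[0, 0, 0], [0, 0, 0], 60],
    [[0, 0, 0], [0, 0, 0], 50],
    [[0, 0, 0], [0, 0, 0], 45],
    [[0, 0, 0], [0, 0, 0], 40],
    [[0, 0, 0], [0, 0, 0], 36],
    [[0, 0, 0], [0, 0, 0], 36],
    [[0, 0, 0], [0, 0, 0], 36],
    [[0, 0, 0], [0, 0, 0], 36]
  ]
}}

```text
clock: 18.0
eef_pos: [0.5167, -0.0196, 0.2223]
tool_rot: [0.715, 0.699, 0.0, 0.001]
ft_force: [-2.5, 0.5, 5.2]
grip_width: 0.0413
```

The neck is held: opening 41.3 mm, the same offset as the 18 mm parts gave. I'll lift straight up and check the load.

Call:
{"api": "send_rows", "payload": {
  "moves": [
    [[0, 0, -1], [0, 0, 0], 36],
    [[0, 0, -2], [0, 0, 0], 36],
    [[0, 0, -4], [0, 0, 0], 36],
    [[0, 0, -6], [0, 0, 0], 36],
    [[0, 0, -6], [0, 0, 0], 36]
  ]
}}

```text
clock: 18.42
eef_pos: [0.5169, -0.0196, 0.2285]
tool_rot: [0.715, 0.699, 0.001, 0.001]
ft_force: [0.3, 1.1, -2.1]
grip_width: 0.0416
```

Call:
{"api": "send_rows", "payload": {
  "moves": [
    [[0, 0, -4], [0, 0, 0], 36],
    [[0, 0, -10], [0, 0, 0], 36],
    [[0, 0, -18], [0, 0, 0], 36],
    [[0, 0, -27], [0, 0, 0], 36],
    [[0, 0, -36], [0, 0, 0], 36],
    [[0, 0, -46], [0, 0, 0], 36],
    [[0, 0, -56], [0, 0, 0], 36],
    [[0, 0, -66], [0, 0, 0], 36],
    [[0, 0, -75], [0, 0, 0], 36],
    [[0, 0, -82], [0, 0, 0], 36],
    [[0, 0, -87], [0, 0, 0], 36],
    [[0, 0, -90], [0, 0, 0], 36]
  ]
}}

```text
clock: 19.42
eef_pos: [0.5169, -0.0196, 0.3193]
tool_rot: [0.715, 0.699, 0.001, 0.001]
ft_force: [0.2, -0.3, -2.2]
grip_width: 0.0417
```

Call:
{"api": "send_rows", "payload": {
  "moves": [
    [[0, 0, -1], [0, 0, 0], 36],
    [[0, 0, -1], [0, 0, 0], 36],
    [[0, 0, -1], [0, 0, 0], 36],
    [[0, 0, -1], [0, 0, 0], 36]
  ]
}}

```text
clock: 19.75
eef_pos: [0.5167, -0.0196, 0.3198]
tool_rot: [0.715, 0.699, 0.0, 0.001]
ft_force: [-0.1, 0.6, -2.0]
grip_width: 0.0419
```

Run:
```python
from h import *
np.set_printoptions(precision=4,suppress=True)
o=readout.get_obs(); print(o['clock'],o['eef_pos'],o['tool_rot'],o['ft_force'],o['grip_width'])
a=camera('side');b=camera('scene')
v=[cv2.resize(i[y:y+140,x:x+100,::-1],(400,560),interpolation=cv2.INTER_CUBIC) for i,x,y in((a,270,130),(b,290,110))]
cv2.imwrite('pics/v10.png',np.hstack(v))
```

```text
19.75 [ 0.5167 -0.0196  0.3198] [0.7153 0.6988 0.0005 0.0006] [-0.0527  0.5553 -2.0463] 0.041899992682044834
```

View pics/v10.png

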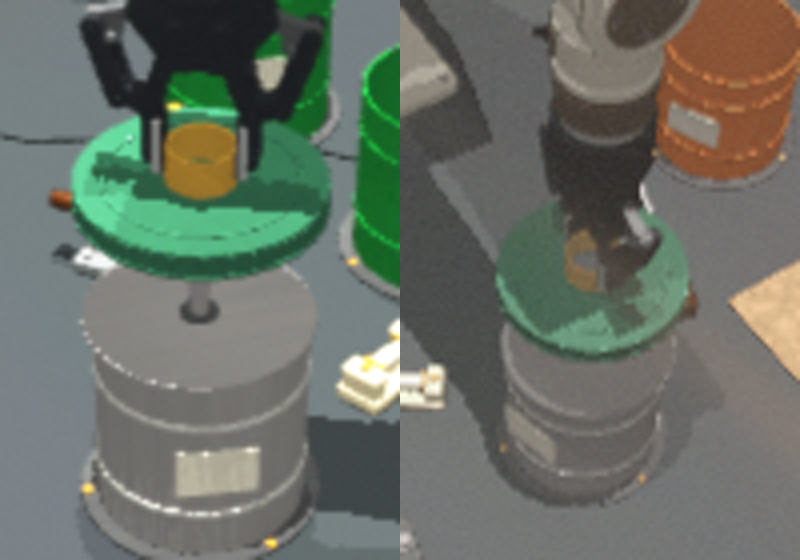

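The outer lid is level and raised about 97 mm, so its rim is about 23 mm above the knob's top. The inner lid lies flat on the can. I'll hand in.

```bash
python3 -c "
from workcell import order
print(order.job_done())"
```

```text
the job is handed in; nothing more can be done
None
```

I stood the lamp in the cup inside the tin can, set both lids on it by the knob, and handed in with the outer lid held alone above the can. The hand-in gives no verdict, so this rests on my own checks, at about 20 s of the 67 s.

- **Lamp:** the wrist picture after release showed it upright in the brass cup. The measured lamp top was within about 2 mm of the can's axis. Contact came at the expected height with about 6 N, and the fingers held only the metal cap.
- **Lid set:** the load while carrying was about 4 N, which fits both lids together. It touched down at the height expected for fully home, with about 8 N. After I let go, the knob measured within about 1.5 mm of the can's axis.
- **Outer lid:** it is held level by the neck with a load of about 2.1 N, which fits the outer lid alone. It is raised about 97 mm, leaving its rim about 23 mm above the knob. In the final pictures the inner lid lies flat on the can.

**Small disagreements:** the two fixed cameras differed by 2–5 mm, so I worked from the wrist camera up close. Its different fits of the can and lid agreed to about 1–2 mm. The finger opening read 2–3 mm below the nominal diameter on every grip, so I took it as an offset.

I did not measure the bystanders or the crank again at the end; no move went near them.

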